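Put the paper tapes away and hook the lid onto the case

TASK

Put the pink roll of tape in the compartment with the pink mat and the yellow roll in the one with the yellow mat, both lying flat. Then fetch the wooden cover from its sloped stand, tilt it to hook its low edge under the lip on the low side of the case, and lower the other edge under control (do not let it fall) until the cover lies flat and fully seated inside the case walls. Let go of everything, and leave the teal roll, the glue stick and the ribbon spool where they are.

Things in the scene. Friction and masses are not known exactly. Their poses are not given: they have to be found in the camera images.
- case: light wooden tape case, fixed, outside 150 (x) x 171 (y) mm, walls 8 mm, inside 134 x 155 mm. Origin: centre of its underside. Side walls 46 mm high. Two 8 mm wide ledges, tops at z = 26 mm, run inside along the low -x wall and the back +x wall: the cover finally lies on them. A 4 mm divider (top z = 24 mm) at y = 0 makes two compartments. Floor z = 4 mm
- case_lip (a point): middle of the lower inner corner of the case's lip, at x = -55, z = 41 mm of the case; axes as the case's. The lip is a flat 5 mm strip (top z = 46 mm) along the whole low wall at -x (nearer the robot), whose inner face is at x = -67 mm; the slot below it is 12 mm deep and 15 mm high above the ledge
- case_back (a point): middle of the top inner edge of the case's high back wall (8 mm thick, 70 mm high), at x = +67, z = 70 mm of the case; axes as the case's
- pink_mat: pink floor mat, 112 (x) x 72 (y) x 2 mm, of one compartment, fixed; origin: centre of its underside, axes as the case's. It may be in either compartment
- yellow_mat: yellow floor mat, as the pink one, in the other compartment
- pink_roll: pink striped roll of paper tape lying flat, 48 mm across, 15 mm high, loose; origin: centre of its underside
- yellow_roll: yellow striped roll of paper tape lying flat, 48 mm across, 19 mm high, loose; origin: centre of its underside
- stand: dark steel stand, fixed, 156 x 170 mm, on whose slope the cover lies; the slope rises at 30 degrees towards the stand's +x, with a stop along its low edge that stands 8 mm above the slope. Origin: centre of its underside; the middle of the slope is 46 mm above it
- cover: light wooden panel, 130 (x) x 150 (y) x 6 mm, loose, 0.1 to 0.2 kg, lying on the stand tilted 30 degrees, -x edge low. Origin: centre of its underside, z out of its upper face. It fits the case with 4 mm of play in x, 5 mm in y; its -x edge goes under the lip. Lip and back wall are 122 mm apart, so it cannot be put in flat
- cover_edge (a point): middle of the lower corner of the cover's -x edge (the edge to hook), at x = -65, z = 0 mm of the cover; axes as the cover's
- cover_grip (a point): point to hold the cover by, 28 mm above its underside, in the dark wooden grip rail across the middle of its upper face: 12 mm thick (x), 95 mm long (y), from z = 6 to 34 mm; axes as the cover's
- teal_roll: teal striped roll of tape, 54 mm across, 15 mm high, loose, to be left alone; origin: centre of its underside
- glue: standing glue stick with an orange cap, 27 mm across, 96 mm high, loose, to be left alone; origin: centre of its underside
- spool: spool of pink ribbon, 85 x 78 x 30 mm, loose, to be left alone; origin: centre of its underside

How it is judged (in metres and radians):
On the way, in this order (a step that is already met when the one before it is completed fails the run):
1. both rolls lie flat in the compartments of their own colour (x of pink_roll in the frame of pink_mat between -0.043 and 0.043 m and y of pink_roll in the frame of pink_mat between -0.022 and 0.022 m and z of pink_roll in the frame of pink_mat between -0.001 and 0.01 m and x of yellow_roll in the frame of yellow_mat between -0.043 and 0.043 m and y of yellow_roll in the frame of yellow_mat between -0.022 and 0.022 m and z of yellow_roll in the frame of yellow_mat between -0.001 and 0.01 m), for 0.2 s.
2. the cover, still tilted, has its low edge under the lip (angle between cover's own z axis and vertical above 0.2 rad and x of cover_edge in the frame of case between -0.071 and -0.057 m and z of cover_edge in the frame of case between 0.015 and 0.041 m and y of cover_edge in the frame of case between -0.015 and 0.015 m), for 0.05 s.
At the end, for the whole second after the job is handed in: The cover lies flat (within 2 degrees) and at rest on the ledges of the case, its origin within 2.5 mm of the ledge height, its hooked edge at least 5 mm under the lip; the pink roll lies flat on the pink mat and the yellow roll on the yellow mat (all of step 1 and angle between the z axis of cover and the z axis of case, either way round below 0.035 rad and angle between the x axis of cover and the x axis of case, either way round below 0.06 rad and x of cover_edge in the frame of case below -0.06 m and z of cover in the frame of case between 0.022 and 0.0285 m and y of cover in the frame of case between -0.006 and 0.006 m and linear speed of cover below 0.02 m/s); the robot touches nothing.
It fails at once if the cover falls instead of being lowered (turns faster than 5 rad/s within 10 cm of the case's middle) (horizontal distance between cover and case below 0.1 m and angular speed of cover above 5 rad/s).
It fails at once if a bystander (teal roll, glue stick, ribbon spool) is moved by more than 2 cm (distance of any of teal_roll, glue, spool from where it was at the start of the episode above 0.02 m).
It also fails if it takes over 64 s, if anything falls off the work surface, if the arm or the gripper's body presses on something with over 40 N, if the wrist force passes 120 N, or if a joint passes its speed limit or range.

ROBOT

A 6-joint arm with a two-finger parallel gripper is mounted at the origin on a cart in front of the work surface, level with it; the furniture and walls round the work are solid. World frame = base frame: x ahead of the robot, y to its left, z up, the work surface at z = 0. Lengths are in mm, angles in rad, forces in N, time in s.
With the tool pointing down it reaches from about 275 to 1000 mm from the base axis. Payload 8.4 kg.
Tool frame: the origin (TCP) lies between the finger pads; the fingertips stand 8 mm ahead of it and the grasp point (between the pads) lies 11 mm behind it (tip_extent is the y of the fingertips in the tool frame, in mm); y points along the fingers, x is the direction in which the jaws open and shut, and the axes are right-handed (so a half turn about y gives the same grasp; the last joint's range is limited). The gripper opens to 85 mm and grips with 20 to 120 N. Pads are 22 mm wide; open, the fingers measure 114 mm over their backs; the gripper's body (76 mm by 85 mm) begins 54 mm behind the grasp point. The pads swing forward as they close: fully open they stand 13 mm farther back than shut.
Start: joints at [1.311, 0.353, 1.633, -0, 1.155, -0.002], TCP at [159.345, 604.349, 239.281] pointing down, gripper open.
Joint ranges: [-2.63, 2.63], [-0.92, 2.1], [0.06, 2.66], [-1.3, 4.44], [0, 2.69], [-3.02, 3.02]. Speed limits (rad/s): [2.22, 2.22, 2.79, 3.14, 3.14, 3.14].

INTERFACE

Orientations are given as a unit quaternion [x, y, z, w].
In Python, from station import * gives the robot as it stands.
- The arm moves only by the tool servo_tool, never from a script. Its argument "motion" is a list of rows, each a list of 7 numbers: the finger opening in cm, from 0 to 8.54, then the shift along the tool's x, y, z in cm, then the turn, a rotation vector about the tool's x, y, z in rad. In form: [[jaw, dx, dy, dz, ax, ay, az], ...]. A call has exactly 10 rows; each row is the pose to reach, as a shift and turn from the pose measured when the call began, along the tool's axes at that moment; what a row does not reach only later rows make up. A row lasts 1/12 s, in which the tool goes at most 41.7 mm and 7.16 degrees, less where a joint would pass 70% of its speed; a pose out of reach is approached as far as the arm can. A call with a gripper value outside its range is refused whole. The fingers move at their own pace and stop on an object; "force" is the grip in N (left out, the last holds). Time passes only in rows, so rows that repeat a pose let the fingers close, or fill a call up. It gives the time, the measured TCP pose, the force and the opening at its end, in the units of the state.
- sense(): the state, without advancing time (a new reading comes with each control period).
- grab_frame(name): name is "scene" or "top" or "wrist"; returns a dict with "frame" (480x640x3 uint8, red, green, blue), "intrinsics" (3x3 intrinsics, pixels), "dist" ([k1, k2, p1, p2, k3] as OpenCV has them; the pictures are not rectified), "R" (3x3) and "t" (3): a world point X has camera coordinates R X + t; the wrist camera has in their place "mount" (4x4, takes a point from camera to tool coordinates, whose origin is the TCP and whose axes are the tool frame's). Camera axes: x right, y down, z forward; pixel columns grow to the right and rows downward; lengths in mm; the calibration is good to about 2 mm. A picture is of the moment at which its call begins: read the wrist's pose just before it. There is no depth.
- finish_job(): hands the job in, once; it reports no verdict.
The state is a dict: "clock": time; "joint_pos": joint angles; "qvel": joint speeds; "tau": joint torques, N m; "tool_pos": TCP position; "eef_rot": TCP orientation; "force": force on the tool from outside, world axes, zero at the start; "wrist_torque": the same for the moment, N m; "opening": finger opening in mm.
Only numpy, scipy, OpenCV 4.12 (cv2) and the standard library are available. Lean on these libraries where they do the work, as an engineer would, in place of code of your own. Each camera call takes 0.05 s, during which the arm holds its last target. There are 200 camera calls.

## Working session

There is one attempt and no reset: what is moved stays moved. The work goes in short steps, Python scripts to look and compute and a tool call to move; the robot and the scene stay as the last step left them, time stands still between calls to the robot, and variables do not carry over. Pictures are saved under pics/ and viewed, about 8 in all and at most 12, crops included, and the job is handed in when it is done.

Besides the shell and the picture viewer there is one more tool, called as name(argument=value, ...) on one line, values as JSON. servo_tool: Moves the arm, as the interface text tells. Its arguments: {"type":"object","properties":{"motion":{"type":"array"},"force":{"type":"number"}},"required":["motion"]}

```bash
mkdir -p pics; ls; python3 - <<'E'
from station import *
import cv2
print(sense())
for n in ("scene","top"):
    f=grab_frame(n); cv2.imwrite(f"pics/{n}0.png",f["frame"][:,:,::-1]); print(n,f["intrinsics"],f["dist"],f["R"],f["t"])
f=grab_frame("wrist");print(f["mount"],f["intrinsics"],f["dist"]);cv2.imwrite("pics/wrist0.png",f["frame"][:,:,::-1])
E
```

```text
pics
{'clock': 0.0, 'joint_pos': array([ 1.31057895e+00,  3.53655216e-01,  1.63412470e+00, -6.46114100e-06,
        1.15519463e+00, -2.42051085e-03]), 'qvel': array([ 0.00031795, -0.0001309 ,  0.00037675, -0.00069236,  0.00182754,
        0.00049702]), 'tau': array([ 8.87603983e-05, -6.05252910e+01, -3.42074561e+01,  9.60874763e-05,
        9.48467787e-03,  2.55193788e-05]), 'tool_pos': array([159.2407142 , 603.89979053, 238.56129419]), 'eef_rot': array([ 0.56042116,  0.43119532, -0.43196824, -0.55982333]), 'force': array([-0.03106752,  0.32320974, -0.79054378]), 'wrist_torque': array([0.00707082, 0.03239078, 0.0412177 ]), 'opening': 85.19039609518401}
scene [[456.43068924   0.         320.43167422]
 [  0.         456.43068924 240.07782337]
 [  0.           0.           1.        ]] [-0.01146514  0.          0.          0.          0.        ] [[ 0.80668992 -0.59053147 -0.02289025]
 [-0.29442982 -0.36801595 -0.88197242]
 [ 0.51240849  0.71821783 -0.47074483]] [-477.36985673  267.0414143   580.95820145]
top [[557.44371864   0.         328.87854083]
 [  0.         557.44371864 235.99045856]
 [  0.           0.           1.        ]] [-0.14344232  0.          0.          0.          0.        ] [[-0.02556893 -0.99964744  0.00715756]
 [-0.98948256  0.02428792 -0.14259857]
 [ 0.14237445 -0.01072837 -0.98975473]] [  8.24174815 589.77166646 948.52612109]
[[ 9.99999765e-01 -6.48904433e-04 -2.21339037e-04  1.88475845e-01]
 [ 4.26913285e-05 -2.63273231e-01  9.64721309e-01 -1.34759073e+02]
 [-6.84284577e-04 -9.64721092e-01 -2.63273142e-01  6.65968964e+01]
 [ 0.00000000e+00  0.00000000e+00  0.00000000e+00  1.00000000e+00]] [[357.39907244   0.         320.81254897]
 [  0.         357.39907244 240.19970254]
 [  0.           0.           1.        ]] [-0.00912543  0.          0.          0.          0.        ]
```

View pics/scene0.png

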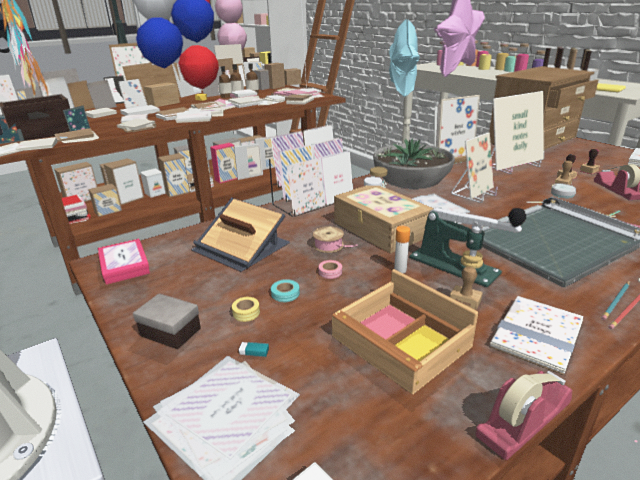

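View pics/top0.png

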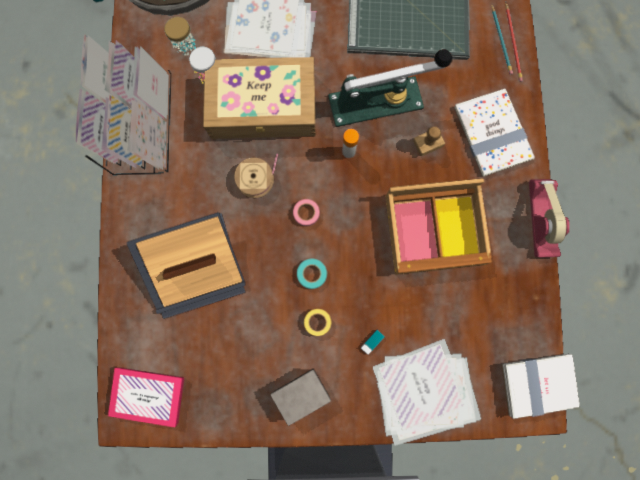

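The scene view shows the stand (240,232), the spool (327,238), the rolls pink (330,269), teal (285,290) and yellow (245,309), and the case (405,330). In the top view they are: stand (187,264), rolls pink (306,212), teal (312,274) and yellow (317,322), case (440,227). Next I'll enlarge the key parts.

```bash
cat > h.py <<'E'
import numpy as np, cv2
from scipy.spatial.transform import Rotation as Ro
from station import *
def cam(name):
    s=sense(); f=grab_frame(name); f["s"]=s
    if name=="wrist":
        M=np.array(f["mount"]); T=np.eye(4); T[:3,:3]=Ro.from_quat(s["eef_rot"]).as_matrix(); T[:3,3]=s["tool_pos"]
        W=np.linalg.inv(T@M); f["R"]=W[:3,:3]; f["t"]=W[:3,3]
    return f
def ray(f,px):
    p=cv2.undistortPoints(np.array([[px]],float),f["intrinsics"],f["dist"])[0,0]
    R=np.array(f["R"]);o=-R.T@f["t"]; d=R.T@[p[0],p[1],1]; return o,d/np.linalg.norm(d)
def onz(f,px,z):
    o,d=ray(f,px); return o+d*(z-o[2])/d[2]
def tri(obs):
    A=np.zeros((3,3));b=np.zeros(3)
    for f,px in obs:
        o,d=ray(f,px);P=np.eye(3)-np.outer(d,d);A+=P;b+=P@o
    X=np.linalg.solve(A,b); return X,[round(float(np.linalg.norm(np.cross(X-ray(f,p)[0],ray(f,p)[1]))),1) for f,p in obs]
def proj(f,X):
    R=np.array(f["R"]); return cv2.projectPoints(np.atleast_2d(X).astype(float),cv2.Rodrigues(R)[0],np.array(f["t"],float),f["intrinsics"],f["dist"])[0][:,0]
def crop(img,x,y,w,h,k):
    return cv2.resize(img[y:y+h,x:x+w],None,fx=k,fy=k,interpolation=cv2.INTER_CUBIC)
def quat(tooly,toolx):
    y=np.array(tooly,float);y/=np.linalg.norm(y);x=np.array(toolx,float);x-=y*(x@y);x/=np.linalg.norm(x)
    return Ro.from_matrix(np.c_[x,y,np.cross(x,y)])
def delta(pos,rot,s=None):
    "shift cm and rotvec in tool axes from present pose; rows needed"
    s=s or sense();R0=Ro.from_quat(s["eef_rot"])
    d=R0.inv().apply(np.array(pos)-s["tool_pos"])/10; a=(R0.inv()*rot).as_rotvec()
    return np.round(d,2),np.round(a,3),"rows lin %.1f rot %.1f"%(np.linalg.norm(d)/4.17,np.degrees(np.linalg.norm(a))/7.16)
E
python3 - <<'E'
from h import *
a=cv2.imread("pics/top0.png");b=cv2.imread("pics/scene0.png")
A=np.hstack([crop(a,120,205,133,115,3),crop(a,375,168,133,115,3)])
B=np.hstack([crop(b,180,190,133,100,3),crop(b,325,270,160,120,2.5)[:300,:399]])
w=min(A.shape[1],B.shape[1]);cv2.imwrite("pics/c1.png",np.vstack([A[:300,:w],B[:300,:w]]))
E
```

```text
(no output)
```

View pics/c1.png

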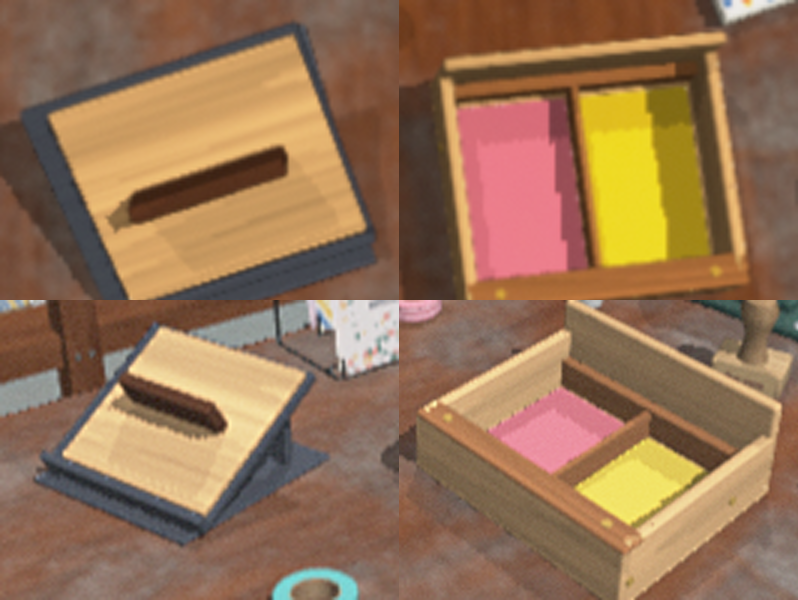

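The crops show both low edges facing the robot (image bottom in the top view). The pink mat is at +y (left) and the yellow mat at -y. Next I'll measure the poses with a two-view fit.

```bash
cat > fit.py <<'E'
from h import *
from scipy.optimize import least_squares
def P(x,y,z,r,p): # pose: yaw r, then tilt p about own y (low -x edge)
    return Ro.from_euler("ZY",[r,-p]),np.array([x,y,z])
def fit(obs,p0,free):
    # obs: list of (cam, model pt, pixel); free: indices of pose params
    p0=np.array(p0,float)
    def res(q,each=False):
        p=p0.copy();p[free]=q;R,t=P(*p)
        return np.concatenate([proj(f,R.apply(m)+t)[0]-px for f,m,px in obs])
    s=least_squares(res,p0[free],loss="soft_l1",x_scale=np.where(np.array(free)<3,10,.1));p=p0.copy();p[free]=s.x
    return p,np.round(res(s.x).reshape(-1,2),1)
E
python3 - <<'E'
from fit import *
import station
print({k:getattr(station,k) for k in dir(station) if k.startswith("tip")})
T=cam("top");S=cam("scene")
def blob(f,c,h0,h1,r=26):
    x,y=c;im=f["frame"][y-r:y+r,x-r:x+r];hsv=cv2.cvtColor(im,cv2.COLOR_RGB2HSV)
    m=cv2.inRange(hsv,(h0,60,110),(h1,255,255));cs=cv2.findContours(m,0,1)[0]
    k=max(cs,key=cv2.contourArea);h=cv2.convexHull(k);(cx,cy),ax,_=cv2.fitEllipse(h);return (cx+x-r,cy+y-r),np.round(ax,1)
for n,t,s,a,b in (("pink",(306,212),(330,269),165,179),("yellow",(317,322),(245,309),22,35),("teal",(312,274),(285,290),80,100)):
    p,q=blob(T,t,a,b),blob(S,s,a,b);print(n,p,q,tri([(T,p[0]),(S,q[0])]),onz(T,p[0],15))
cr=lambda x,y:(375+(x-399)/3,168+y/3)
cs=lambda x,y:(325+(x-399)/2.5,270+(y-300)/2.5)
case=[(T,(67,83.5,70),cr(447,73)),(T,(67,-83.5,70),cr(724,47)),
 (S,(-75,85.5,46),cs(418,410)),(S,(-75,-85.5,46),cs(620,553)),(S,(-55,-85.5,46),cs(638,540)),(S,(75,85.5,70),cs(570,301)),(S,(67,-85.5,70),cs(777,411)),(T,(-55,-77.5,46),cr(743,256)),(T,(-55,77.5,46),cr(473,281))]
print("case",*fit(case,[510,-180,0,0,0],[0,1,3]))
print("casez",*fit(case,[510,-180,0,0,0],[0,1,2,3]))
tr=lambda x,y:(120+x/3,205+y/3)
ss=lambda x,y:(180+x/3,190+(y-300)/3)
cov=[(T,(65,75,6),tr(48,115)),(T,(65,-75,6),tr(294,37)),(T,(-65,-75,6),tr(367,232)),(S,(65,75,6),ss(160,326)),(S,(65,-75,6),ss(313,376)),(S,(-65,-75,6),ss(205,522)),(S,(-65,75,6),ss(63,457))]
print("cover",*fit(cov,[500,300,46,0.3,.52],[0,1,2,3]));print(*fit(cov,[500,300,46,0.3,.52],[0,1,2,3,4]))
E
```

```text
{'tip_extent': 8.0}
pink ((305.7917003631592, 211.94403839111328), array([25.8, 26.3])) ((330.0099906921387, 268.823766708374), array([19.1, 24.8])) (array([641.04460595,  34.50133362,   7.86207175]), [0.3, 0.3]) [639.40430974  34.45798464  15.        ]
yellow ((316.8980140686035, 322.13741302490234), array([26.4, 26.5])) ((245.47833442687988, 308.70763397216797), array([24.6, 29.1])) (array([438.79462924,  18.43343302,   9.56168343]), [0.7, 0.7]) [438.24938656  18.62890487  15.        ]
teal ((311.41345977783203, 273.1743335723877), array([29.7, 29.8])) ((285.1201572418213, 290.17912101745605), array([22.1, 29.8])) (array([527.53979299,  26.42924351,   7.66691637]), [0.5, 0.5]) [526.49993828  26.51353396  15.        ]
case [ 6.00644816e+02 -2.05956261e+02  0.00000000e+00  6.99806299e-02
  0.00000000e+00] [[ 0.5 -0.7]
 [ 0.8 -0.2]
 [-2.7  0.4]
 [-0.4  0.7]
 [ 1.8 -1.1]
 [ 0.  -1.7]
 [-0.9  0.3]
 [-3.3 -0.1]
 [ 1.3 -0. ]]
casez [ 6.00901046e+02 -2.05751902e+02 -6.68925648e-01  6.97535113e-02
  0.00000000e+00] [[ 0.3 -0.8]
 [ 0.6 -0.2]
 [-2.6  0.6]
 [-0.5  0.9]
 [ 1.7 -0.9]
 [ 0.  -1.5]
 [-1.   0.5]
 [-3.5 -0.2]
 [ 1.1 -0.1]]
cover [5.50297064e+02 2.40529956e+02 4.20608888e+01 2.88393431e-01
 5.20000000e-01] [[ 0.4 -0.2]
 [ 0.3 -0.7]
 [ 0.2 -1.1]
 [ 0.3  1.3]
 [-3.  -0.1]
 [-1.2 -1.5]
 [-1.   0.4]]
[5.50769678e+02 2.40725734e+02 4.18645910e+01 2.81857004e-01
 5.56015177e-01] [[ 0.3 -0.2]
 [ 0.5 -0.2]
 [-0.  -1.4]
 [ 0.2  0.8]
 [-3.4 -0.6]
 [-0.9 -0.8]
 [-0.3  0.9]]
```

```bash
python3 - <<'E'
from h import *
s=sense();print(Ro.from_quat(s["eef_rot"]).as_matrix().round(2))
c,n=np.cos(.07),np.sin(.07)
for sg in (1,-1): print(delta([438.5,18.5,200],quat([0,0,-1],[sg*c,sg*n,0])))
E
```

```text
[[ 0.25 -0.   -0.97]
 [ 0.97 -0.    0.25]
 [-0.   -1.   -0.  ]]
(array([-49.51,   3.93, -41.93]), array([ 0.000e+00,  1.243e+00, -1.000e-03]), 'rows lin 15.6 rot 9.9')
(array([-49.51,   3.93, -41.93]), array([-1.000e-03, -1.899e+00, -0.000e+00]), 'rows lin 15.6 rot 15.2')
```

servo_tool(motion=[[6.5,-4,0.5,-3,0,0.1,0],[6.5,-8,1,-7,0,0.2,0],[6.5,-12,1.5,-10,0,0.3,0],[6.5,-16,2,-13.5,0,0.42,0],[6.5,-20,2.3,-17,0,0.54,0],[6.5,-24,2.6,-20.5,0,0.66,0],[6.5,-28,3,-24,0,0.78,0],[6.5,-31,3,-26.5,0,0.9,0],[6.5,-34,3,-29,0,1.02,0],[6.5,-37,3,-31.5,0,1.14,0]])

```text
clock: 1.08
tool_pos: [339.5, 228.2, 210.6]
eef_rot: [0.705, 0.059, -0.059, -0.704]
force: [1.8, 1.0, 0.9]
opening: 65.1
```

```bash
python3 - <<'E'
from h import *
c,n=np.cos(.07),np.sin(.07)
print(sense()["clock"],sense()["joint_pos"],delta([438.5,18.5,100],quat([0,0,-1],[c,n,0])))
E
```

```text
1.0833 [ 5.88425597e-01  4.34128563e-02  2.09803242e+00 -5.10107322e-04
  1.00015066e+00  4.21200933e-01] (array([  6.27,  11.07, -22.32]), array([0.   , 0.098, 0.   ]), 'rows lin 6.2 rot 0.8')
```

servo_tool(motion=[[6.5,1.2,2.2,-4,0,0.098,0],[6.5,2.3,4,-8,0,0.098,0],[6.5,3.5,6,-12,0,0.098,0],[6.5,4.6,8,-16,0,0.098,0],[6.5,5.7,10,-20,0,0.098,0],[6.5,6.27,11.07,-22.32,0,0.098,0],[6.5,6.27,11.07,-22.32,0,0.098,0],[6.5,6.27,14,-22.32,0,0.098,0],[6.5,6.27,17,-22.32,0,0.098,0],[6.5,6.27,19,-22.32,0,0.098,0]])

```text
clock: 1.92
tool_pos: [438.2, 18.1, 19.1]
eef_rot: [0.707, 0.024, -0.024, -0.707]
force: [-0.4, 0.2, 0.3]
opening: 64.8
```

```bash
python3 - <<'E'
from h import *
c,n=np.cos(.07),np.sin(.07)
print(delta([438.5,18.5,8],quat([0,0,-1],[c,n,0])))
f=cam("wrist");cv2.imwrite("pics/w1.png",f["frame"][:,:,::-1]);print(proj(f,[438.5,18.5,19]))
E
```

```text
(array([0.04, 1.11, 0.03]), array([ 0.   , -0.002, -0.   ]), 'rows lin 0.3 rot 0.0')
[[322.09446864 309.14562983]]
```

View pics/w1.png

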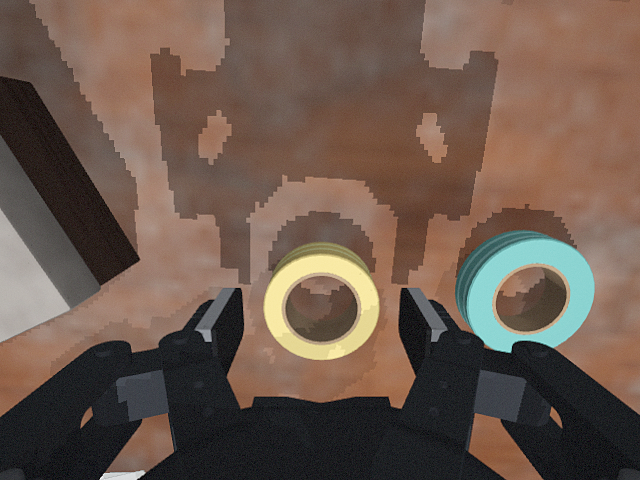

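The yellow roll sits centred between the fingers at (322,307), with teal clear on the right from column 457. I'll go down, close and lift.

servo_tool(motion=[[6.5,0,0.6,0,0,0,0],[6.5,0,1.0,0,0,0,0],[6.5,0,1.0,0,0,0,0],[4.3,0,1.0,0,0,0,0],[4.3,0,1.0,0,0,0,0],[4.3,0,1.0,0,0,0,0],[4.3,0,1.0,0,0,0,0],[4.3,0,1.0,0,0,0,0],[4.3,0,-1,0,0,0,0],[4.3,0,-4,0,0,0,0]], force=25)

```text
clock: 2.8
tool_pos: [435.0, 18.3, 56.2]
eef_rot: [0.707, 0.022, -0.027, -0.707]
force: [0.8, -0.1, -1.0]
opening: 46.9
```

```bash
python3 - <<'E'
from h import *
c,n=np.cos(.07),np.sin(.07)
R=Ro.from_euler("z",.07)
q=quat([0,0,-1],[c,n,0])
for nm,y in(("yellow",-39.75),("pink",39.75)):
    p=R.apply([3,y,0])+[600.6,-206,0];print(nm,p)
s=sense();print(s["opening"],delta(R.apply([3,-39.75,0])+[600.6,-206,130],q))
E
```

```text
yellow [ 606.37288118 -245.44282372    0.        ]
pink [ 600.81242482 -166.1375192     0.        ]
46.87797359183533 (array([ 15.22,  -7.5 , -27.49]), array([ 0.   , -0.001, -0.008]), 'rows lin 7.7 rot 0.1')
```

servo_tool(motion=[[4.3,1,-4,-1,0,0,0],[4.3,2.5,-7,-4,0,0,0],[4.3,4.5,-7.5,-7.5,0,0,0],[4.3,6.5,-7.5,-11,0,0,0],[4.3,8.5,-7.5,-14.5,0,0,0],[4.3,10.5,-7.5,-18,0,0,0],[4.3,12.5,-7.5,-21.5,0,0,0],[4.3,14.2,-7.5,-25,0,0,0],[4.3,15.22,-7.5,-27.49,0,0,0],[4.3,15.22,-7.5,-27.49,0,0,0]])

```text
clock: 3.63
tool_pos: [608.9, -250.3, 131.0]
eef_rot: [0.708, 0.022, -0.025, -0.706]
force: [-0.1, 0.8, -0.1]
opening: 47.0
```

```bash
python3 - <<'E'
from h import *
import pickle
c,n=np.cos(.07),np.sin(.07)
R=Ro.from_euler("z",.07);q=quat([0,0,-1],[c,n,0])
f=cam("wrist");pickle.dump(f,open("w2.pkl","wb"))
im=f["frame"][:,:,::-1].copy()
for p in [(-55,-77.5,46),(-55,77.5,46),(67,77.5,70),(67,-77.5,70),(-59,2,26),(-59,-2,24),(59,-2,24),(59,2,24)]:
    u=proj(f,R.apply(p)+[600.6,-206,0])[0];print(p,u.round(0));cv2.drawMarker(im,tuple(int(v) for v in u),(255,0,0),1,12,1)
cv2.imwrite("pics/w2.png",im)
s=sense();print(s["tool_pos"],delta(R.apply([3,-39.75,0])+[600.6,-206,20],q))
E
```

```text
(-55, -77.5, 46) [231. 297.]
(-55, 77.5, 46) [212.  39.]
(67, 77.5, 70) [447.  24.]
(67, -77.5, 70) [424. 313.]
(-59, 2, 26) [224. 174.]
(-59, -2, 24) [226. 180.]
(59, -2, 24) [402. 179.]
(59, 2, 24) [402. 173.]
[ 607.26736187 -247.78086191  130.45382954] (array([-0.  , 11.05,  0.25]), array([ 0.001, -0.004, -0.007]), 'rows lin 2.6 rot 0.1')
```

View pics/w2.png

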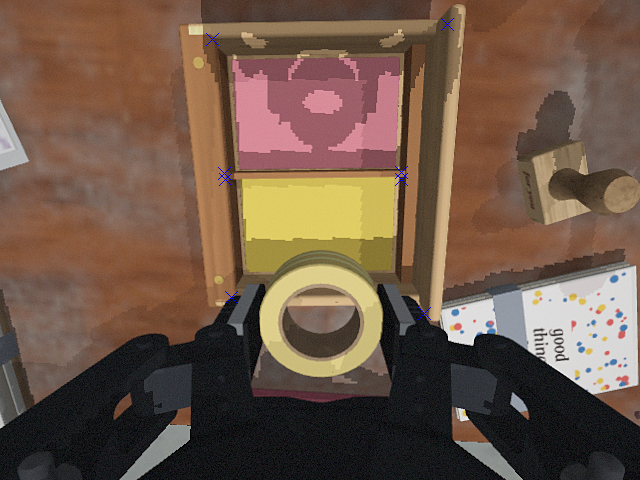

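The overlay of the fitted case agrees within about 1–2 mm: divider at row 176, lip corner at (212,39), back wall corner at (447,24). I'll place the yellow roll.

servo_tool(motion=[[4.3,0,4,0.25,0,0,0],[4.3,0,8,0.25,0,0,0],[4.3,0,10,0.25,0,0,0],[4.3,0,11,0.25,0,0,0],[4.3,0,11.4,0.25,0,0,0],[4.3,0,11.4,0.25,0,0,0],[6.3,0,11.4,0.25,0,0,0],[6.3,0,11.4,0.25,0,0,0],[6.3,0,10,0.25,0,0,0],[6.3,0,6,0.25,0,0,0]])

```text
clock: 4.52
tool_pos: [603.8, -244.1, 68.0]
eef_rot: [-0.706, -0.019, 0.028, 0.707]
force: [-0.0, 0.3, -0.4]
opening: 62.9
```

```bash
python3 - <<'E'
from h import *
c,n=np.cos(.07),np.sin(.07)
print(delta([640.5,34.5,130],quat([0,0,-1],[c,n,0])))
E
```

```text
(array([ 5.43, -6.22, 27.57]), array([-0.002, -0.003, -0.013]), 'rows lin 6.9 rot 0.1')
```

servo_tool(motion=[[6.5,0,-4,0,0,0,0],[6.5,1,-7,3,0,0,0],[6.5,2,-7,7,0,0,0],[6.5,2.8,-6.5,11,0,0,0],[6.5,3.6,-6.2,15,0,0,0],[6.5,4.3,-6.2,19,0,0,0],[6.5,5,-6.2,23,0,0,0],[6.5,5.43,-6.2,26.5,0,0,0],[6.5,5.43,-6.2,27.57,0,0,0],[6.5,5.43,-3,27.57,0,0,0]])

```text
clock: 5.35
tool_pos: [644.9, 38.0, 105.2]
eef_rot: [-0.706, -0.024, 0.025, 0.708]
force: [1.5, -0.6, 0.0]
opening: 64.9
```

```bash
python3 - <<'E'
from h import *
c,n=np.cos(.07),np.sin(.07)
f=cam("wrist")
print(sense()["tool_pos"],delta([640.5,34.5,9],quat([0,0,-1],[c,n,0])))
hsv=cv2.cvtColor(f["frame"],cv2.COLOR_RGB2HSV);m=cv2.inRange(hsv,(163,60,110),(179,255,255))
u=proj(f,[640.5,34.5,8])[0];print(u)
for k in cv2.findContours(m,0,1)[0]:
    if cv2.contourArea(k)>800: (a,ax,_)=cv2.fitEllipse(cv2.convexHull(k));print(a,ax,onz(f,a,8))
E
```

```text
[639.54750516  36.2175725   95.91669572] (array([ 0.19,  8.69, -0.2 ]), array([-0.002, -0.001, -0.012]), 'rows lin 2.1 rot 0.1')
[314.14501678 250.02750517]
(313.12860107421875, 249.8845977783203) (72.12529754638672, 73.60740661621094) [639.80652844  34.55319271   8.        ]
```

Pink roll confirmed by the wrist view within 1 mm. Grasping.

servo_tool(motion=[[6.5,0.1,3,-0.2,0,0,0],[6.5,0.1,6,-0.2,0,0,0],[6.5,0.1,8,-0.2,0,0,0],[6.5,0.1,8.7,-0.2,0,0,0],[6.5,0.1,8.7,-0.2,0,0,0],[4.3,0.1,8.7,-0.2,0,0,0],[4.3,0.1,8.7,-0.2,0,0,0],[4.3,0.1,8.7,-0.2,0,0,0],[4.3,0.1,8.7,-0.2,0,0,0],[4.3,0.1,6,-0.2,0,0,0]])

```text
clock: 6.23
tool_pos: [637.5, 34.1, 33.4]
eef_rot: [-0.706, -0.018, 0.031, 0.707]
force: [-1.2, 0.2, 0.3]
opening: 46.5
```

```bash
python3 - <<'E'
from h import *
c,n=np.cos(.07),np.sin(.07)
print(sense()["opening"],sense()["tool_pos"],delta([600.8,-166.1,120],quat([0,0,-1],[c,n,0])))
E
```

```text
46.496372373595506 [637.48142556  34.11953367  33.3908275 ] (array([ -5.2 ,  -8.61, -19.7 ]), array([-0.002, -0.001, -0.018]), 'rows lin 5.3 rot 0.1')
```

servo_tool(motion=[[4.3,0,-4,0,0,0,0],[4.3,-0.5,-7.5,-2.5,0,0,0],[4.3,-1.5,-8.6,-6,0,0,0],[4.3,-2.5,-8.6,-10,0,0,0],[4.3,-3.5,-8.6,-14,0,0,0],[4.3,-4.5,-8.6,-17.5,0,0,-0.018],[4.3,-5.2,-8.6,-19.7,0,0,-0.018],[4.3,-5.2,-8.6,-19.7,0,0,-0.018],[4.3,-5.2,-8.6,-19.7,0,0,-0.018],[4.3,-5.2,-4.6,-19.7,0,0,-0.018]])

```text
clock: 7.07
tool_pos: [605.8, -167.2, 86.8]
eef_rot: [0.707, 0.029, -0.02, -0.706]
force: [2.5, -1.1, -0.0]
opening: 46.7
```

```bash
python3 - <<'E'
from h import *
c,n=np.cos(.07),np.sin(.07)
print(sense()["opening"],sense()["tool_pos"],delta([600.8,-166.1,16],quat([0,0,-1],[c,n,0])))
E
```

```text
46.676912213828814 [ 605.79400133 -167.1834202    86.80815322] (array([-0.58,  7.07,  0.16]), array([ 0.002, -0.002,  0.013]), 'rows lin 1.7 rot 0.1')
```

servo_tool(motion=[[4.3,-0.58,2,0.16,0,0,0.01],[4.3,-0.58,5,0.16,0,0,0.01],[4.3,-0.58,6.5,0.16,0,0,0.01],[4.3,-0.58,7.0,0.16,0,0,0.01],[4.3,-0.58,7.0,0.16,0,0,0.01],[4.3,-0.58,7.0,0.16,0,0,0.01],[6.3,-0.58,7.0,0.16,0,0,0.01],[6.3,-0.58,7.0,0.16,0,0,0.01],[6.3,-0.58,5,0.16,0,0,0.01],[6.3,-0.58,1,0.16,0,0,0.01]])

```text
clock: 7.9
tool_pos: [597.1, -164.9, 73.6]
eef_rot: [-0.707, -0.023, 0.026, 0.707]
force: [0.6, -0.9, 0.5]
opening: 63.6
```

```bash
python3 - <<'E'
from h import *
b=.288; u=np.array([np.cos(b),np.sin(b),0]);a=.5236
O=np.array([550.3,240.5,44]); ex=np.r_[u[:2]*np.cos(a),np.sin(a)]; ez=np.r_[-u[:2]*np.sin(a),np.cos(a)]
G=O+28*ez; tcp=G-11*ez  # grasp point 11 behind TCP
q=quat(-ez,ex)
print("grip",G,"tcp at grasp",tcp); s=sense();print(s["tool_pos"])
pre=tcp+90*ez;print(pre,delta(pre,q)); print(delta(pre+[0,0,60],q))
E
```

```text
grip [536.87657745 236.52349923  68.24869416] tcp at grasp [542.15006488 238.08569596  58.72242146]
[ 597.06270302 -164.87407453   73.63613127]
[499.00334954 225.30408635 136.6646527 ] (array([-7.13, -6.25, 39.6 ]), array([ 0.056, -0.215, -0.526]), 'rows lin 9.8 rot 4.6')
(array([ -7.16, -12.25,  39.61]), array([ 0.056, -0.215, -0.526]), 'rows lin 10.1 rot 4.6')
```

servo_tool(motion=[[6.3,0,-4,0,0,0,0],[6.3,-0.3,-8,1.5,0,0,0],[5,-1,-11,5,0,0,0],[5,-1.8,-12.2,9,0,0,0],[5,-2.5,-12.2,13,0.01,-0.05,-0.1],[5,-3.3,-12.2,17,0.02,-0.09,-0.2],[5,-4,-12.2,21,0.03,-0.13,-0.3],[5,-4.8,-12.2,25,0.04,-0.17,-0.4],[5,-5.5,-12.2,29,0.05,-0.2,-0.5],[5,-6.2,-12.2,33,0.056,-0.215,-0.526]])

```text
clock: 8.73
tool_pos: [510.2, 157.9, 195.6]
eef_rot: [-0.649, -0.28, -0.083, 0.702]
force: [-0.7, -0.7, -1.4]
opening: 49.9
```

```bash
cat > cov.py <<'E'
from fit import *
b=.288; a=.5236
def frame(b=.288,a=.5236):
    u=np.array([np.cos(b),np.sin(b),0]);return np.r_[u[:2]*np.cos(a),np.sin(a)],np.r_[-u[1],u[0],0],np.r_[-u[:2]*np.sin(a),np.cos(a)]
E
python3 - <<'E'
from cov import *
ex,ey,ez=frame();tcp=np.array([550.3,240.5,44])+17*ez;q=quat(-ez,ex)
f=cam("wrist");print(sense()["tool_pos"],delta(tcp+90*ez,q));import pickle;pickle.dump(f,open("w3.pkl","wb"))
cv2.imwrite("pics/w3.png",f["frame"][:,:,::-1])
E
```

```text
[509.44190583 162.64298584 195.7286345 ] (array([-2.32,  5.52,  6.28]), array([-0.003, -0.005,  0.001]), 'rows lin 2.1 rot 0.0')
```

servo_tool(motion=[[5,-0.8,1.8,2,0,0,0],[5,-1.6,3.6,4,0,0,0],[5,-2.32,5,6,0,0,0],[5,-2.32,5.5,6.28,0,0,0],[5,-2.32,5.5,6.28,0,0,0],[5,-2.32,5.5,6.28,0,0,0],[5,-2.32,5.5,6.28,0,0,0],[5,-2.32,5.5,6.28,0,0,0],[5,-2.32,5.5,6.28,0,0,0],[5,-2.32,5.5,6.28,0,0,0]])

```text
clock: 9.62
tool_pos: [499.3, 224.8, 137.5]
eef_rot: [-0.648, -0.278, -0.086, 0.704]
force: [0.0, -0.1, 0.2]
opening: 50.0
```

```bash
python3 - <<'E'
from cov import *
import pickle
f=cam("wrist");pickle.dump(f,open("w4.pkl","wb"));im=f["frame"][:,:,::-1].copy()
ex,ey,ez=frame();O=np.array([550.3,240.5,44])
for p in [(65,75,6),(65,-75,6),(-65,75,6),(-65,-75,6),(6,47.5,34),(-6,47.5,34),(6,-47.5,34),(-6,-47.5,34)]:
    u=proj(f,O+p[0]*ex+p[1]*ey+p[2]*ez)[0];print(p,u.round(0))
    if 0<u[0]<640 and 0<u[1]<480: cv2.drawMarker(im,tuple(int(v) for v in u),(255,0,0),1,12,1)
cv2.imwrite("pics/w4.png",im);print(sense()["tool_pos"])
E
```

```text
(65, 75, 6) [421. 128.]
(65, -75, 6) [408. 339.]
(-65, 75, 6) [216. 129.]
(-65, -75, 6) [233. 341.]
(6, 47.5, 34) [329. 176.]
(-6, 47.5, 34) [308. 176.]
(6, -47.5, 34) [329. 325.]
(-6, -47.5, 34) [311. 325.]
[499.24313397 224.86496447 137.3654783 ]
```

View pics/w4.png

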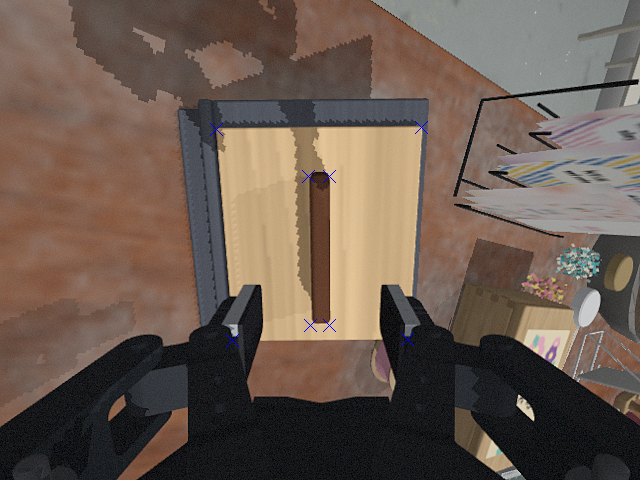

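The predicted cover and rail marks match the picture within about 1 mm: rail column 320, far edge row 128, low edge column 218. I'll grasp the rail.

servo_tool(motion=[[4,0.05,3,0,0,0,0],[4,0.05,6,0,0,0,0],[4,0.05,7.8,0,0,0,0],[4,0.05,8.6,0,0,0,0],[4,0.05,8.9,0,0,0,0],[4,0.05,8.9,0,0,0,0],[4,0.05,8.9,0,0,0,0],[4,0.05,8.9,0,0,0,0],[3,0.05,8.9,0,0,0,0],[2,0.05,8.9,0,0,0,0]], force=60)

```text
clock: 10.5
tool_pos: [544.4, 238.5, 66.6]
eef_rot: [-0.649, -0.275, -0.082, 0.704]
force: [-3.8, -1.3, 0.9]
opening: 20.6
```

servo_tool(motion=[[1.0,0,0,0,0,0,0],[0.9,0,0,0,0,0,0],[0.9,0,0,0,0,0,0],[0.9,0,0,0,0,0,0],[0.9,0,0,0,0,0,0],[0.9,0,0,0,0,0,0],[0.9,0,0,0,0,0,0],[0.9,0,0,0,0,0,0],[0.9,0,0,0,0,0,0],[0.9,0,0,0,0,0,0]])

```text
clock: 11.33
tool_pos: [544.0, 238.3, 66.9]
eef_rot: [-0.649, -0.275, -0.081, 0.704]
force: [-6.5, -2.3, 6.9]
opening: 10.4
```

```bash
python3 - <<'E'
from cov import *
import pickle
ex,ey,ez=frame();s=sense();print(s["opening"],s["force"],s["tool_pos"],(s["tool_pos"]-[550.3,240.5,44])@np.c_[ex,ey,ez])
f=cam("wrist");pickle.dump(f,open("w5.pkl","wb"));cv2.imwrite("pics/w5.png",f["frame"][:,:,::-1])
# lift targets: 80 along ez + z
q=quat(-ez,ex);print(delta(s["tool_pos"]+60*ez+[0,0,100],q))
E
```

```text
10.411544726462864 [-6.49104778 -2.26822745  6.91683063] [543.9895583  238.34887834  66.9020984 ] [ 5.6820206  -0.27013791 23.16455865]
(array([  4.89, -14.7 ,   0.07]), array([-0.003, -0.005, -0.008]), 'rows lin 3.7 rot 0.1')
```

View pics/w5.png

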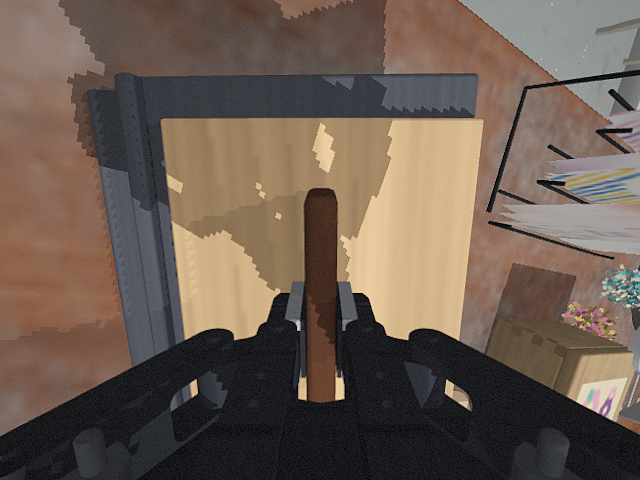

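```bash
python3 - <<'E'
from cov import *
s=sense();print(s["joint_pos"].round(3),s["tau"].round(1),s["wrist_torque"].round(2)); print((Ro.from_quat(s["eef_rot"]).as_matrix()).round(3)); print(np.c_[frame()].T.round(3))
E
```

```text
[ 0.455  0.416  2.193 -1.295  0.082  1.444] [ -0.4 -47.  -21.6  -0.3  -0.6   0. ] [-0.18  0.45 -0.01]
[[ 0.835  0.472 -0.282]
 [ 0.243  0.143  0.96 ]
 [ 0.493 -0.87   0.005]]
[[ 0.83   0.246  0.5  ]
 [-0.284  0.959  0.   ]
 [-0.479 -0.142  0.866]]
```

The fingers are on the rail (rail end at (320,190), cover's far corners at (162,120) and (482,119)). Joint 4 is at its lower limit near the wrist singularity, so the grip ended about 5 mm higher than planned. From the picture I'll get the cover-in-hand pose, and I'll fit a rough kinematic model to plan the hooking.

```bash
cat > kin.py <<'E'
from h import *
from scipy.optimize import least_squares
D=[([1.31058,.35366,1.63412,0,1.15519,-.00242],[159.24,603.9,238.56],[0.56042116,0.43119532,-0.43196824,-0.55982333]),
([.588426,.0434129,2.098032,-.00051,1.00015,.4212],[339.5,228.2,210.6],[.705,.059,-.059,-.704])]
def fk(j,g):
    a,h,L1,L2,Lt,off=g
    s=j[1]+j[2]
    W=np.array([a+L1*np.sin(j[1])+L2*np.sin(s)+off*np.cos(s),0,h+L1*np.cos(j[1])+L2*np.cos(s)-off*np.sin(s)])
    # frame with local z along forearm; roll j4, pitch j5, roll j6
    R=Ro.from_euler("Z",j[0])*Ro.from_euler("Y",s)*Ro.from_euler("Z",j[3])*Ro.from_euler("Y",j[4])*Ro.from_euler("Z",j[5])
    T=R*Ro.from_matrix(np.array([[-1,0,0],[0,0,1],[0,1,0]]).T) # tool y = local z
    return Ro.from_euler("Z",j[0]).apply(W)+Lt*T.apply([0,1,0]),T
E
python3 - <<'E'
from kin import *
import pickle
from scipy.optimize import minimize
s=sense();D.append((s["joint_pos"],s["tool_pos"],s["eef_rot"]))
for j,p,q in D:
    T=fk(j,[0,0,0,0,0,0])[1];print((T.inv()*Ro.from_quat(q)).as_rotvec().round(3))
def res(g):
    return np.concatenate([fk(j,g)[0]-p for j,p,q in D]+[(np.array(g)-[0,180,400,400,200,0])*1e-2])
r=least_squares(res,[0,180,400,400,200,0]);print(r.x,r.fun[:9].round(1))
f=pickle.load(open("w5.pkl","rb"));M=np.array(f["mount"]);K=f["intrinsics"]
# cover->tool: x=x, y=-z+h, z=y (+offsets)
Ci=np.linalg.inv(M)
def pt(v,m):
    h,dx,dy,yaw,tl=v; m=Ro.from_euler("ZX",[yaw,tl]).apply(m); X=np.array([m[0]+dx,-m[2]+h,m[1]+dy]); return cv2.projectPoints((Ci[:3,:3]@X+Ci[:3,3])[None],np.zeros(3),np.zeros(3),K,f["dist"])[0][0,0]
for sg in(1,-1):
  ob=[((-65,75*sg,6),(161.5,119)),((65,75*sg,6),(482.5,118)),((0,47.5*sg,33),(320,189))]
  g=least_squares(lambda v:np.concatenate([pt(v,m)-p for m,p in ob]+[[v[4]*100]]),[20,0,0,0,0]);print(sg,g.x.round(3),g.fun.round(1))
E
```

```text
[-0. -0.  0.]
[-0.001  0.     0.   ]
[ 0. -0. -0.]
[  5.69979965 265.23144787 572.13811672 483.73993605 319.99813803
  52.54247353] [ 1.4 -0.5 -0.6  1.  -1.2  0.7  0.1 -0.3 -0.2]
1 [ 2.2818e+01  3.1900e-01  1.7970e+00  1.0000e-03 -2.0000e-02] [-0.  -1.9 -1.6 -1.4  1.5  2.9 -2. ]
-1 [-2.4229e+01 -6.0000e-02  1.2572e+02  4.0000e-03  6.5700e-01] [  2.4  34.5  -4.1  34.1   1.3 -50.8  65.7]
```

```bash
cat >> kin.py <<'E'
G=[5.69979965,265.23144787,572.13811672,483.73993605,319.99813803,52.54247353]
CASE=np.array([600.6,-206,0.,.07]); H=np.array([0.3,22.8,1.2]) # cover origin in tool frame
lo=np.array([-2.63,-.92,.06,-1.3,0,-3.02]);hi=np.array([2.63,2.1,2.66,4.44,2.69,3.02])
def ik(p,T,j0):
    r=least_squares(lambda j:np.r_[(fk(j,G)[0]-p)/100,(T.inv()*fk(j,G)[1]).as_rotvec()*3],np.clip(j0,lo+1e-3,hi-1e-3),bounds=(lo,hi));return r.x,r.cost
def tcp_at(xe,ze,th,y=0,yaw=0):
    "TCP pose for the cover with its low lower edge at (xe,y,ze) in case frame, tilt th"
    C=Ro.from_euler("Z",CASE[3]+yaw);R=C*Ro.from_euler("Y",-th)
    o=C.apply([xe,y,ze])+np.r_[CASE[:2],0]+R.apply([65,0,0])
    T=R*Ro.from_matrix(np.array([[1,0,0],[0,0,1],[0,-1,0]]))
    return o-T.apply(H),T
E
python3 - <<'E'
from kin import *
s=sense();j=s["joint_pos"];T0=Ro.from_quat(s["eef_rot"]);p=s["tool_pos"]
for dz in(20,50,100,150): j,c=ik(p+[0,0,dz],T0,j);print(dz,j.round(2),round(c,5))
for xe,ze,th in((-50,130,.52),(-50,130,.42),(-50,60,.42),(-50,30,.42),(-62,28,.42),(-63,27,.3),(-64,26.5,.15),(-65,26,0)):
    P,T=tcp_at(xe,ze,th);j,c=ik(P,T,j);print((xe,ze,th),P.round(0),j.round(2),round(c,6))
P,T=tcp_at(-50,150,.42);print(delta(p+[0,0,100],T0),delta(P,T))
E
```

```text
20 [ 0.46  0.37  2.18 -0.82  0.11  0.97] 0.0
50 [ 0.46  0.31  2.17 -0.49  0.17  0.63] 0.0
100 [ 0.46  0.22  2.13 -0.28  0.29  0.42] 0.0
150 [ 0.46  0.14  2.09 -0.2   0.41  0.33] 0.0
(-50, 130, 0.52) [ 596. -208.  182.] [-0.46  0.27  2.02  0.59  0.47 -1.02] 0.0
(-50, 130, 0.42) [ 600. -207.  177.] [-0.43  0.3   1.95  0.38  0.56 -0.79] 0.0
(-50, 60, 0.42) [ 600. -207.  107.] [-0.43  0.4   2.    0.51  0.42 -0.93] 0.0
(-50, 30, 0.42) [ 600. -207.   77.] [-0.43  0.45  2.01  0.59  0.36 -1.02] 0.0
(-62, 28, 0.42) [ 588. -208.   75.] [-0.44  0.44  2.04  0.62  0.35 -1.07] 0.0
(-63, 27, 0.3) [ 593. -208.   68.] [-0.41  0.47  1.96  0.31  0.46 -0.74] 0.0
(-64, 26.5, 0.15) [ 597. -207.   59.] [-0.37  0.52  1.85  0.11  0.63 -0.52] 0.0
(-65, 26, 0) [ 600. -207.   49.] [-0.33  0.59  1.75  0.    0.81 -0.4 ] 0.0
(array([ 4.93, -8.7 ,  0.05]), array([0., 0., 0.]), 'rows lin 2.4 rot 0.0') (array([  0.34, -15.05, -44.27]), array([-0.102,  0.19 ,  0.095]), 'rows lin 11.2 rot 1.9')
```

servo_tool(motion=[[0.9,0.25,-0.43,0,0,0,0],[0.9,0.5,-0.87,0,0,0,0],[0.9,1,-1.7,0,0,0,0],[0.9,1.5,-2.6,0,0,0,0],[0.9,2,-3.5,0,0,0,0],[0.9,3,-5.2,0,0,0,0],[0.9,4,-7,0,0,0,0],[0.9,5,-8.7,0,0,0,0],[0.9,5.4,-9.6,0,0,0,0],[0.9,5.4,-9.6,0,0,0,0]])

```text
clock: 12.22
tool_pos: [544.9, 238.2, 179.6]
eef_rot: [-0.649, -0.276, -0.083, 0.704]
force: [-0.2, 0.3, -1.5]
opening: 11.1
```

```bash
python3 - <<'E'
from kin import *
s=sense();print(s["joint_pos"].round(2),s["opening"],s["force"].round(1))
P,T=tcp_at(-50,120,.45);print(delta(P,T))
P,T=tcp_at(-50,120,.45);print(delta((P+s["tool_pos"])/2+[0,0,40],T))
E
```

```text
[ 0.45  0.19  2.13 -0.26  0.31  0.4 ] 11.064073343078908 [-0.2  0.3 -1.5]
(array([ -6.79,  -2.92, -44.28]), array([-0.106,  0.188,  0.069]), 'rows lin 10.8 rot 1.8')
(array([ -1.41,  -4.93, -22.12]), array([-0.106,  0.188,  0.069]), 'rows lin 5.4 rot 1.8')
```

servo_tool(motion=[[0.9,0,-1.2,-2,0,0,0],[0.9,-0.2,-2.4,-5,-0.01,0.02,0.007],[0.9,-0.5,-3.5,-8.5,-0.02,0.04,0.014],[0.9,-0.8,-4.2,-12,-0.035,0.06,0.02],[0.9,-1.1,-4.7,-15.5,-0.05,0.085,0.03],[0.9,-1.4,-4.9,-19,-0.06,0.11,0.04],[0.9,-1.8,-5,-22.5,-0.07,0.13,0.05],[0.9,-2.3,-5,-26,-0.085,0.15,0.06],[0.9,-2.9,-4.9,-29,-0.095,0.17,0.065],[0.9,-3.6,-4.7,-32,-0.106,0.188,0.069]])

```text
clock: 13.05
tool_pos: [582.2, -86.5, 199.3]
eef_rot: [-0.684, -0.18, -0.134, 0.694]
force: [0.3, -0.3, -0.9]
opening: 10.8
```

```bash
python3 - <<'E'
from kin import *
s=sense();print(s["joint_pos"].round(2),s["tool_pos"])
P,T=tcp_at(-48,95,.45);print(delta(P,T))
E
```

```text
[-0.22  0.17  2.07  0.27  0.48 -0.5 ] [582.17184985 -86.53383923 199.30871512]
(array([ -1.45,   5.49, -12.16]), array([ 0.002, -0.002, -0.002]), 'rows lin 3.2 rot 0.0')
```

servo_tool(motion=[[0.9,0,0.3,-3,0,0,0],[0.9,-0.2,1,-6,0,0,0],[0.9,-0.5,2,-9,0,0,0],[0.9,-0.9,3.3,-11.5,0,0,0],[0.9,-1.3,4.8,-12.16,0,0,0],[0.9,-1.45,5.49,-12.16,0,0,0],[0.9,-1.45,5.49,-12.16,0,0,0],[0.9,-1.45,5.49,-12.16,0,0,0],[0.9,-1.45,5.49,-12.16,0,0,0],[0.9,-1.45,5.49,-12.16,0,0,0]])

```text
clock: 13.88
tool_pos: [601.3, -206.4, 144.5]
eef_rot: [-0.684, -0.181, -0.134, 0.694]
force: [-0.0, 0.2, -2.2]
opening: 10.6
```

```bash
python3 - <<'E'
from kin import *
s=sense();P,T=tcp_at(-48,95,.45);print(s["tool_pos"],s["force"],delta(P,T))
a=cam("top");b=cam("scene");w=cam("wrist")
A=crop(a["frame"][:,:,::-1],370,130,140,150,4)[:600,:400];B=crop(b["frame"][:,:,::-1],315,205,133,120,3)
W=cv2.resize(w["frame"][:,:,::-1],(400,300))
out=np.zeros((600,800,3),np.uint8);out[:,:400]=A[:,:400];B=cv2.resize(b["frame"][200:380,300:540,::-1],(400,300),interpolation=2);out[:300,400:]=B;out[300:,400:]=W
cv2.imwrite("pics/c2.png",out);cv2.imwrite("pics/w6.png",w["frame"][:,:,::-1])
C=Ro.from_euler("Z",.07);T=Ro.from_quat(s["eef_rot"]);O=s["tool_pos"]+T.apply(H)
for nm,f in(("top",a),("scene",b)):
  for m in((65,75,6),(65,-75,6),(-65,-75,6),(-65,75,6)): print(nm,m,proj(f,O+T.apply([m[0],-m[2],m[1]]))[0].round(1))
E
```

```text
[ 601.34598887 -206.37973626  144.45787396] [-0.02477952  0.17835768 -2.17939672] (array([-0.07,  0.05, -0.08]), array([ 0.002, -0.001, -0.001]), 'rows lin 0.0 rot 0.0')
top (65, 75, 6) [402.8 179.2]
top (65, -75, 6) [493.8 171.5]
top (-65, -75, 6) [493.4 247.1]
top (-65, 75, 6) [406.1 255.5]
scene (65, 75, 6) [397.4 227.7]
scene (65, -75, 6) [476.8 261.9]
scene (-65, -75, 6) [421.3 328. ]
scene (-65, 75, 6) [345.4 282.5]
```

View pics/c2.png

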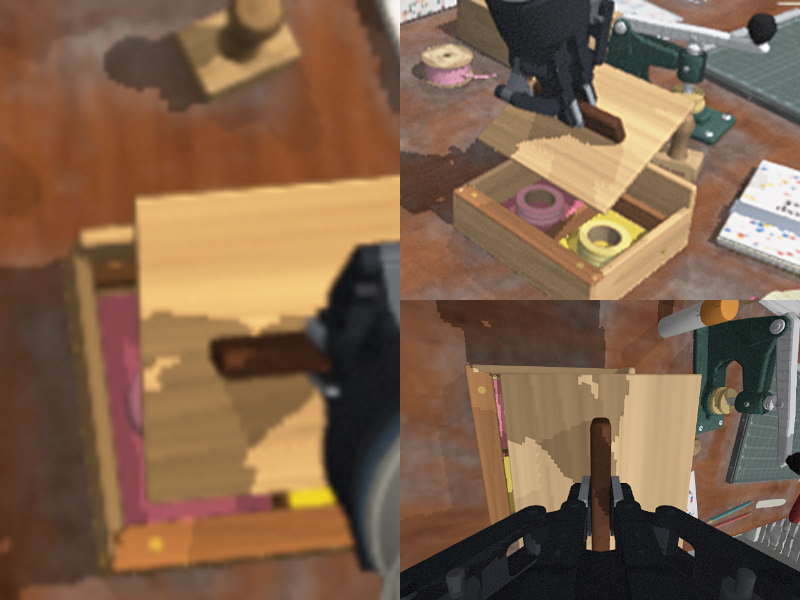

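Both rolls sit on their own mats. The cover's upper-left corners in the top view are (404,179) and (407,255), about 1.3 px right of the prediction. The scene view's right corners sit a few pixels higher than predicted, so I'll enlarge to check for roll in the hand.

```bash
python3 - <<'E'
from kin import *
b=cam("scene")["frame"][:,:,::-1];w=cv2.imread("pics/w6.png")
out=np.zeros((600,800,3),np.uint8);out[:400,:]=cv2.resize(b[240:340,320:520],None,fx=4,fy=4,interpolation=2)
out[400:,:]=cv2.resize(w[100:200,120:520],None,fx=2,fy=2,interpolation=2)
cv2.imwrite("pics/c3.png",out)
E
```

```text
(no output)
```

View pics/c3.png

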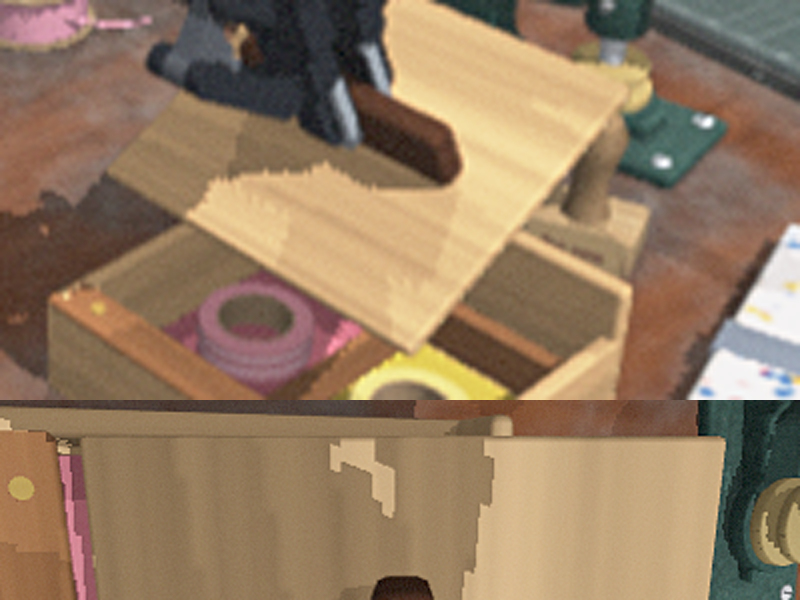

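```bash
python3 - <<'E'
from kin import *
w=cam("wrist");C=Ro.from_euler("Z",-.07)
for p in((170,104),(245,105)): print(C.apply(onz(w,p,46)-[600.6,-206,0]).round(1))
# right-end corner, lip outer etc. : lip/left wall corner brass dot
T=Ro.from_quat(w["s"]["eef_rot"])
# cover corners in the wrist view: intersect with cover upper plane for the tool h
n=T.apply([0,-1,0]);O=w["s"]["tool_pos"]+T.apply([0,22.8-6,0])
for p in((160,118.5),(482.5,118.5)):
    o,d=ray(w,p);X=o+d*((O-o)@n)/(d@n);print("cover corner case",C.apply(X-[600.6,-206,0]).round(1))
t=cam("top")
for p in((404.2,179.2),(407,255)):
    o,d=ray(t,p);X=o+d*((O-o)@n)/(d@n);print("top",C.apply(X-[600.6,-206,0]).round(1))
E
```

```text
[-42.  86.  46.]
[-1. 87. 46.]
cover corner case [-50.3  75.3 101. ]
cover corner case [ 66.9  75.1 157.5]
top [ 66.8  73.4 157.4]
top [-49.5  74.2 101.4]
```

```bash
sed -i 's/H=np.array(\[0.3,22.8,1.2\])/H=np.array([0.3,22.8,0.2])/' kin.py; python3 - <<'E'
from kin import *
for a in((-47,60,.45),(-47,29.5,.45)): print(delta(*tcp_at(*a)))
E
```

```text
(array([-1.47,  3.23,  0.09]), array([ 0.002, -0.002, -0.001]), 'rows lin 0.9 rot 0.0')
(array([-2.79,  5.98,  0.09]), array([ 0.002, -0.002, -0.001]), 'rows lin 1.6 rot 0.0')
```

servo_tool(motion=[[0.9,-0.5,1,0.09,0,0,0],[0.9,-1,2.1,0.09,0,0,0],[0.9,-1.47,3.23,0.09,0,0,0],[0.9,-1.8,3.9,0.09,0,0,0],[0.9,-2.1,4.6,0.09,0,0,0],[0.9,-2.4,5.2,0.09,0,0,0],[0.9,-2.6,5.6,0.09,0,0,0],[0.9,-2.79,5.98,0.09,0,0,0],[0.9,-2.79,5.98,0.09,0,0,0],[0.9,-2.79,5.98,0.09,0,0,0]])

```text
clock: 15.02
tool_pos: [602.0, -206.2, 78.2]
eef_rot: [-0.684, -0.181, -0.134, 0.694]
force: [0.8, 0.7, -1.6]
opening: 10.7
```

```bash
python3 - <<'E'
from kin import *
s=sense();print(s["force"].round(1),s["joint_pos"].round(2))
for a in((-47,29.5,.45),(-55,29.5,.45),(-60,29,.45),(-62,28.5,.42)): print(delta(*tcp_at(*a)))
w=cam("wrist");cv2.imwrite("pics/w7.png",w["frame"][:,:,::-1])
a=cam("top")["frame"][:,:,::-1];b=cam("scene")["frame"][:,:,::-1]
out=np.zeros((600,800,3),np.uint8);out[:300,:400]=cv2.resize(b[270:390,330:490],(400,300),interpolation=2)
out[300:,:400]=cv2.resize(a[170:290,380:540],(400,300),interpolation=2);out[:300,400:]=cv2.resize(w["frame"][60:360,100:500,::-1],(400,300))
cv2.imwrite("pics/c4.png",out)
E
```

```text
[ 0.8  0.7 -1.6] [-0.44  0.45  2.03  0.69  0.34 -1.13]
(array([-0., -0.,  0.]), array([ 0.002, -0.002, -0.001]), 'rows lin 0.0 rot 0.0')
(array([-0.72, -0.35,  0.  ]), array([ 0.002, -0.002, -0.001]), 'rows lin 0.2 rot 0.0')
(array([-1.2 , -0.52,  0.  ]), array([ 0.002, -0.002, -0.001]), 'rows lin 0.3 rot 0.0')
(array([-1.33, -0.37,  0.  ]), array([ 0.002, -0.002,  0.029]), 'rows lin 0.3 rot 0.2')
```

View pics/c4.png

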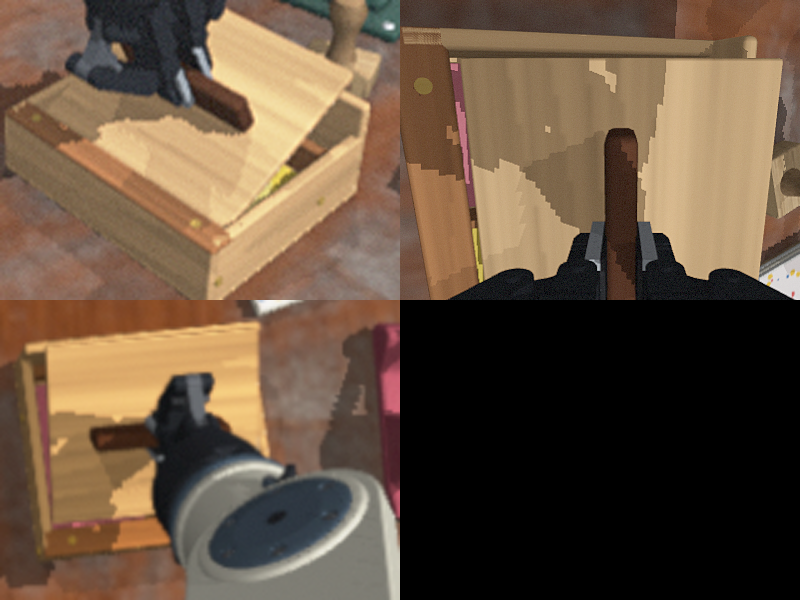

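The cover is inside the walls without contact, with its low edge just behind the lip strip. I'll slide it under the lip.

servo_tool(motion=[[0.9,-0.2,-0.1,0,0,0,0],[0.9,-0.4,-0.2,0,0,0,0],[0.9,-0.6,-0.29,0,0,0,0],[0.9,-0.8,-0.38,0,0,0,0],[0.9,-1.0,-0.45,0,0,0,0],[0.9,-1.2,-0.52,0,0,0,0],[0.9,-1.27,-0.45,0,0,0,0.015],[0.9,-1.33,-0.37,0,0,0,0.029],[0.9,-1.33,-0.37,0,0,0,0.029],[0.9,-1.33,-0.37,0,0,0,0.029]])

```text
clock: 16.0
tool_pos: [589.0, -207.2, 76.3]
eef_rot: [-0.687, -0.171, -0.124, 0.695]
force: [4.6, 1.2, -3.6]
opening: 10.7
```

```bash
python3 - <<'E'
from kin import *
s=sense();print(s["force"].round(1),s["wrist_torque"].round(2),s["joint_pos"].round(2))
for a in((-62,28.5,.42),(-62.5,28.2,.36),(-63,28,.3),(-63.7,27.7,.24),(-64.2,27.3,.18),(-64.6,27,.12),(-64.8,26.7,.06),(-65,26.5,0)): print(a,*delta(*tcp_at(*a))[:2])
E
```

```text
[ 4.6  1.2 -3.6] [ 0.25 -0.37  0.25] [-0.45  0.44  2.04  0.62  0.35 -1.07]
(-62, 28.5, 0.42) [-0.08  0.03  0.02] [ 0.003 -0.001  0.001]
(-62.5, 28.2, 0.36) [-0.01  0.43  0.02] [ 0.003 -0.001  0.061]
(-63, 28, 0.3) [0.04 0.82 0.02] [ 0.003 -0.001  0.121]
(-63.7, 27.7, 0.24) [0.04 1.23 0.02] [ 0.002 -0.001  0.181]
(-64.2, 27.3, 0.18) [0.03 1.65 0.02] [ 0.002 -0.001  0.241]
(-64.6, 27, 0.12) [0.01 2.07 0.02] [ 0.002 -0.001  0.301]
(-64.8, 26.7, 0.06) [-0.02  2.5   0.02] [ 0.002 -0.001  0.361]
(-65, 26.5, 0) [-0.07  2.92  0.02] [ 0.002 -0.001  0.421]
```

```bash
python3 - <<'E'
from kin import *
for a in((-61,28.0,.38),(-61.5,28,.34),(-61.5,28,.3)): print(a,*delta(*tcp_at(*a))[:2])
E
```

```text
(-61, 28.0, 0.38) [0.08 0.37 0.02] [ 0.003 -0.001  0.041]
(-61.5, 28, 0.34) [0.11 0.62 0.02] [ 0.003 -0.001  0.081]
(-61.5, 28, 0.3) [0.18 0.88 0.02] [ 0.003 -0.001  0.121]
```

servo_tool(motion=[[0.9,0.04,0.18,0.02,0,0,0.02],[0.9,0.08,0.37,0.02,0,0,0.041],[0.9,0.1,0.5,0.02,0,0,0.06],[0.9,0.11,0.62,0.02,0,0,0.081],[0.9,0.15,0.75,0.02,0,0,0.1],[0.9,0.18,0.88,0.02,0,0,0.121],[0.9,0.18,0.88,0.02,0,0,0.121],[0.9,0.18,0.88,0.02,0,0,0.121],[0.9,0.18,0.88,0.02,0,0,0.121],[0.9,0.18,0.88,0.02,0,0,0.121]])

```text
clock: 16.83
tool_pos: [594.0, -206.6, 69.0]
eef_rot: [-0.696, -0.13, -0.082, 0.702]
force: [0.3, 0.5, -1.8]
opening: 10.7
```

```bash
python3 - <<'E'
from kin import *
s=sense();print(s["force"].round(1),s["wrist_torque"].round(2))
for a in((-61.5,28,.3),(-62,27.7,.24),(-62.5,27.5,.18),(-63,27.5,.12),(-63,27,.12)): print(a,*delta(*tcp_at(*a))[:2])
E
```

```text
[ 0.3  0.5 -1.8] [0.1  0.08 0.05]
(-61.5, 28, 0.3) [ 0.02  0.01 -0.01] [ 0.002 -0.002  0.   ]
(-62, 27.7, 0.24) [ 0.09  0.42 -0.01] [ 0.002 -0.002  0.06 ]
(-62.5, 27.5, 0.18) [ 0.14  0.82 -0.01] [ 0.002 -0.002  0.12 ]
(-63, 27.5, 0.12) [ 0.16  1.21 -0.01] [ 0.002 -0.002  0.18 ]
(-63, 27, 0.12) [ 0.15  1.26 -0.  ] [ 0.002 -0.002  0.18 ]
```

servo_tool(motion=[[0.9,0.05,0.2,0,0,0,0.03],[0.9,0.09,0.42,0,0,0,0.06],[0.9,0.12,0.62,0,0,0,0.09],[0.9,0.14,0.82,0,0,0,0.12],[0.9,0.17,1.02,0,0,0,0.15],[0.9,0.19,1.23,0,0,0,0.18],[0.9,0.19,1.23,0,0,0,0.18],[0.9,0.19,1.23,0,0,0,0.18],[0.9,0.19,1.23,0,0,0,0.18],[0.9,0.19,1.23,0,0,0,0.18]])

```text
clock: 17.67
tool_pos: [599.1, -206.2, 57.7]
eef_rot: [-0.704, -0.067, -0.019, 0.706]
force: [1.0, 0.4, -0.9]
opening: 10.7
```

```bash
python3 - <<'E'
from kin import *
s=sense();print(s["force"].round(1),s["wrist_torque"].round(2))
for a in((-62.7,27.3,.12),(-62.7,27.3,.06),(-63,27,.03),(-63,27,0),(-63,26,0)): print(a,*delta(*tcp_at(*a))[:2])
E
```

```text
[ 1.   0.4 -0.9] [ 0.11 -0.07  0.07]
(-62.7, 27.3, 0.12) [ 0.04  0.01 -0.01] [ 0.002 -0.002  0.001]
(-62.7, 27.3, 0.06) [ 0.16  0.4  -0.01] [ 0.002 -0.002  0.061]
(-63, 27, 0.03) [ 0.18  0.63 -0.01] [ 0.002 -0.002  0.091]
(-63, 27, 0) [ 0.23  0.83 -0.01] [ 0.002 -0.002  0.121]
(-63, 26, 0) [ 0.22  0.93 -0.01] [ 0.002 -0.002  0.121]
```

servo_tool(motion=[[0.9,0.07,0.2,0,0,0,0.03],[0.9,0.13,0.4,0,0,0,0.061],[0.9,0.16,0.55,0,0,0,0.08],[0.9,0.18,0.65,0,0,0,0.095],[0.9,0.2,0.75,0,0,0,0.11],[0.9,0.22,0.83,0,0,0,0.121],[0.9,0.22,0.83,0,0,0,0.121],[0.9,0.22,0.83,0,0,0,0.121],[0.9,0.22,0.83,0,0,0,0.121],[0.9,0.22,0.83,0,0,0,0.121]])

```text
clock: 18.5
tool_pos: [602.0, -206.0, 49.8]
eef_rot: [0.707, 0.024, -0.024, -0.706]
force: [-0.0, -0.4, -1.8]
opening: 10.7
```

```bash
python3 - <<'E'
from kin import *
s=sense();print(s["force"].round(1),s["wrist_torque"].round(2),s["opening"])
for a in((-63,27,0),(-63,25,0)): print(a,*delta(*tcp_at(*a))[:2])
E
```

```text
[-0.  -0.4 -1.8] [ 0.04 -0.02  0.01] 10.717646873463684
(-63, 27, 0) [ 0.03 -0.   -0.01] [ 0.001 -0.003  0.   ]
(-63, 25, 0) [ 0.03  0.2  -0.01] [ 0.001 -0.003  0.   ]
```

servo_tool(motion=[[0.9,0,0.03,0,0,0,0],[0.9,0,0.06,0,0,0,0],[0.9,0,0.09,0,0,0,0],[0.9,0,0.12,0,0,0,0],[0.9,0,0.15,0,0,0,0],[0.9,0,0.18,0,0,0,0],[0.9,0,0.2,0,0,0,0],[0.9,0,0.2,0,0,0,0],[0.9,0,0.2,0,0,0,0],[0.9,0,0.2,0,0,0,0]])

```text
clock: 19.33
tool_pos: [602.0, -205.9, 47.7]
eef_rot: [0.707, 0.024, -0.024, -0.706]
force: [-0.9, 0.1, -0.8]
opening: 10.9
```

```bash
python3 - <<'E'
from kin import *
s=sense();print(s["force"].round(1),s["wrist_torque"].round(2),s["tool_pos"])
E
```

```text
[-0.9  0.1 -0.8] [-0.03 -0.03  0.03] [ 602.02233422 -205.92726176   47.73871718]
```

servo_tool(motion=[[0.9,0,0.02,0,0,0,0],[0.9,0,0.04,0,0,0,0],[0.9,0,0.06,0,0,0,0],[0.9,0,0.08,0,0,0,0],[0.9,0,0.1,0,0,0,0],[0.9,0,0.12,0,0,0,0],[0.9,0,0.15,0,0,0,0],[0.9,0,0.15,0,0,0,0],[0.9,0,0.15,0,0,0,0],[0.9,0,0.15,0,0,0,0]])

```text
clock: 20.17
tool_pos: [602.1, -206.0, 47.0]
eef_rot: [0.707, 0.024, -0.024, -0.706]
force: [-2.4, -0.2, 6.8]
opening: 10.7
```

```bash
python3 - <<'E'
from kin import *
s=sense();print(s["force"].round(1),s["wrist_torque"].round(2),s["tool_pos"])
E
```

```text
[-2.4 -0.2  6.8] [0.22 0.48 0.03] [ 602.13046119 -206.02209573   47.03528913]
```

servo_tool(motion=[[1.1,0,0,0,0,0,0],[1.2,0,0,0,0,0,0],[1.4,0,0,0,0,0,0],[1.7,0,0,0,0,0,0],[2.2,0,0,0,0,0,0],[3,0,0,0,0,0,0],[4,0,0,0,0,0,0],[4,0,0,0,0,0,0],[4,0,-0.5,0,0,0,0],[4,0,-1,0,0,0,0]])

```text
clock: 21.0
tool_pos: [601.9, -205.9, 57.1]
eef_rot: [0.707, 0.024, -0.024, -0.706]
force: [0.0, -0.3, 1.1]
opening: 40.0
```

servo_tool(motion=[[4,0,-1,0,0,0,0],[4,0,-2,0,0,0,0],[4,0,-4,0,0,0,0],[4,0,-7,0,0,0,0],[4,0,-10,0,0,0,0],[4,0,-13,0,0,0,0],[4,0,-15,0,0,0,0],[4,0,-15,0,0,0,0],[4,0,-15,0,0,0,0],[4,0,-15,0,0,0,0]])

```text
clock: 21.83
tool_pos: [601.5, -205.6, 207.2]
eef_rot: [0.707, 0.024, -0.024, -0.706]
force: [0.3, 0.5, -0.6]
opening: 40.4
```

```bash
python3 - <<'E'
from kin import *
w=cam("wrist");b=cam("scene")["frame"][:,:,::-1];print(sense()["tool_pos"],sense()["force"].round(1))
im=w["frame"][:,:,::-1].copy();C=Ro.from_euler("Z",.07)
for m in((-55,-77.5,46),(-55,77.5,46),(67,77.5,70),(67,-77.5,70),(65,75,32),(65,-75,32)):
    u=proj(w,C.apply(m)+[600.6,-206,0])[0];print(m,u.round(0))
out=np.zeros((600,800,3),np.uint8);out[:,:400]=cv2.resize(b[270:390,330:490],(400,300),interpolation=2).repeat(2,0)[:600] if 0 else 0
out[:300,:400]=cv2.resize(b[270:390,330:490],(400,300),interpolation=2);out[:300,400:]=cv2.resize(im,(400,300))
out[300:,:]=cv2.resize(im[60:285,120:520][:, :],(800,450))[:300]
cv2.imwrite("pics/c5.png",out);cv2.imwrite("pics/w8.png",im)
E
```

```text
[ 601.13951631 -205.48559126  206.0673544 ] [-0.5  0.2 -0.4]
(-55, -77.5, 46) [259. 308.]
(-55, 77.5, 46) [250. 129.]
(67, 77.5, 70) [411. 127.]
(67, -77.5, 70) [400. 320.]
(65, 75, 32) [398. 132.]
(65, -75, 32) [389. 299.]
```

View pics/c5.png

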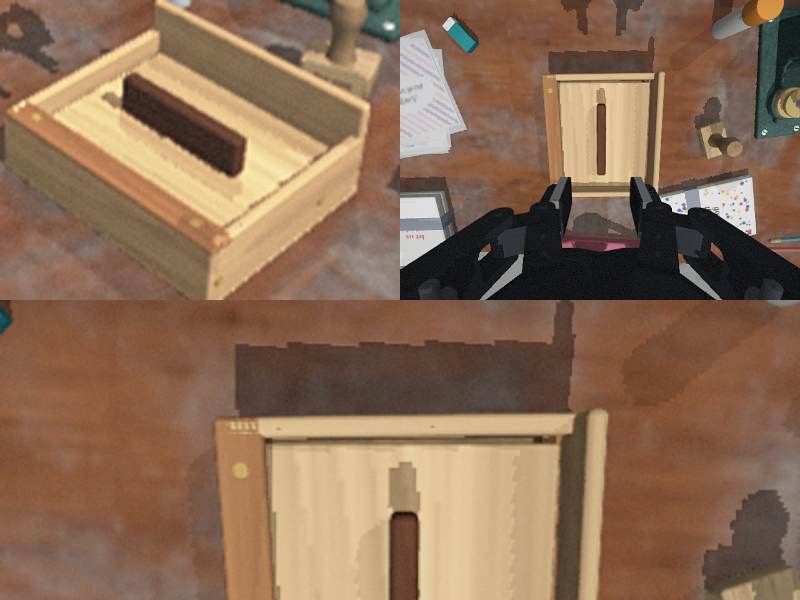

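The cover lies inside the walls, with its low edge under the lip strip and its far edge along the back wall. Here is a numeric check of flatness and position before handing in.

```bash
python3 - <<'E'
from kin import *
w=cam("wrist");b=cam("scene");t=cam("top");C=Ro.from_euler("Z",.07)
c=lambda X:C.inv().apply(X-[600.6,-206,0]).round(1)
print("rail far end top",c(onz(w,(322,167),60)),"far corner",c(onz(w,(400,132.5),32)),"lip inner",c(onz(w,(254,132),46)))
for z in(32,36): print(z,proj(b,C.apply((65+2,-75,z))+[600.6,-206,0])[0].round(1))
# rail dark blob: ends, scene and top
def rail(f,x0,y0,x1,y1):
    im=f["frame"][y0:y1,x0:x1];h=cv2.cvtColor(im,cv2.COLOR_RGB2HSV);m=((h[...,2]<105)&(h[...,1]>90)).astype(np.uint8)
    k=max(cv2.findContours(m,0,1)[0],key=cv2.contourArea);r=cv2.minAreaRect(k);return np.round(cv2.boxPoints(r)+[x0,y0],1).tolist()
print("scene",rail(b,370,290,435,345));print("top",rail(t,395,190,485,265))
for nm,f in(("scene",b),("top",t)):
    for m in((6,47.5,60),(6,-47.5,60),(-6,-47.5,60),(-6,-47.5,33),(-6,47.5,60)): print(nm,m,proj(f,C.apply(np.add(m,(2,0,0)))+[600.6,-206,0])[0].round(1))
a=np.vstack([cv2.resize(t["frame"][170:290,380:540,::-1],(560,420),interpolation=2)])
out=np.zeros((600,800,3),np.uint8);out[:300,:400]=cv2.resize(t["frame"][180:285,380:520,::-1],(400,300),interpolation=2)
out[:300,400:]=cv2.resize(b["frame"][200:350,230:430,::-1],(400,300),interpolation=2)
out[300:]=cv2.resize(b["frame"][280:350,370:520,::-1],(800,373),interpolation=2)[:300]
cv2.imwrite("pics/c6.png",out)
E
```

```text
rail far end top [ 1.3 49.1 60. ] far corner [66.1 75.2 32. ] lip inner [-52.3  75.6  46. ]
32 [466.  331.2]
36 [466.4 329.1]
scene [[373.6, 311.6], [381.4, 298.6], [430.8, 328.3], [423.1, 341.2]]
top [[412.6, 225.4], [458.0, 221.6], [458.6, 228.6], [413.2, 232.4]]
scene (6, 47.5, 60) [383.1 297.4]
scene (6, -47.5, 60) [429.8 324.7]
scene (-6, -47.5, 60) [424.7 328.1]
scene (-6, -47.5, 33) [423.2 342.2]
scene (-6, 47.5, 60) [378.  300.2]
top (6, 47.5, 60) [414.8 223.8]
top (6, -47.5, 60) [467.5 218.8]
top (-6, -47.5, 60) [468.4 225.5]
top (-6, -47.5, 33) [464.7 227.9]
top (-6, 47.5, 60) [415.6 230.5]
```

View pics/c6.png

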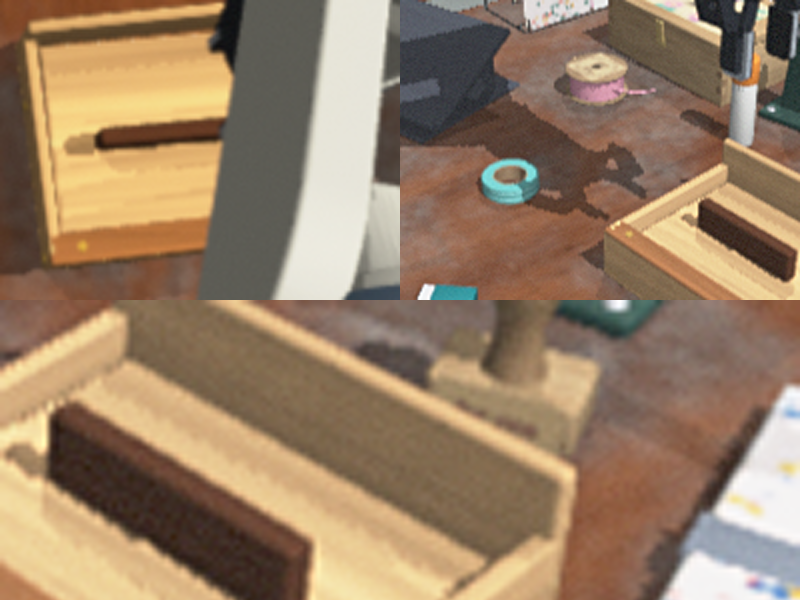

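```bash
python3 - <<'E'
from kin import *
b=cam("scene");C=Ro.from_euler("Z",.07)
def z(cx,cy,x):
    o,d=ray(b,(370+cx/5.333,280+(cy-300)/5.333));n=C.apply([1,0,0]);X=o+d*((C.apply([x,0,0])+[600.6,-206,0]-o)@n)/(d@n);return C.inv().apply(X-[600.6,-206,0]).round(1)
print("cover far edge",z(130,365,66.3),z(300,455,66.3),z(480,552,66.3));print("wall top (expect 70)",z(135,300,69),z(350,392,69),z(560,475,69))
print("rail top/low edge",z(60,412,0),z(305,548,0))
E
```

```text
cover far edge [66.3 72.7 30.4] [66.3  2.1 32.3] [ 66.3 -64.2  33.6]
wall top (expect 70) [69.  74.6 54.1] [ 69.  -11.6  62.3] [ 69.  -83.5  71.4]
rail top/low edge [-0.  44.  58.4] [ -0.  -48.8  61.6]
```

```bash
python3 - <<'E'
from station import *
print(sense()["clock"],finish_job())
E
```

```text
the job is handed in; nothing more can be done
22.1333 None
```

The job is handed in at 22.1 s of the 64 s allowed; no verdict was reported. The pink and yellow rolls are in the compartments of their own colour. The cover was hooked under the lip while tilted, lowered to flat in steps, pressed with about 7 N onto the ledges, and let go.

**Last checks:**
- **Cover height:** the cover's far top edge measures 30–34 mm high in the scene view, where 32 mm means it is resting on the ledge.
- **Hooked edge:** measured against the lip, the edge is at about x = -66 mm in the case, roughly 11 mm under the lip.
- **Rolls:** both were seen on their own mats just before the cover went on; they cannot be seen now that it is closed.
- **Bystanders:** the teal roll, glue stick and ribbon spool look to be where they started. I judged this by eye in the last pictures and did not measure it.
- **Robot:** it is 15 cm clear of the cover and touches nothing.

**What disagreed:**
- **Case position:** my first two-view fit of the case was about 2.7 mm off in x. Light contact at the lip hinted at this, and the final wrist view showed it.
- **Cover grip:** joint 4 reached its limit at the stand, so I held the rail about 5 mm higher than planned and nudged the cover about 5 mm up the slope. I allowed for this when placing it.
- **Back wall check:** my readings of the back wall's top edge came out at 54–71 mm against a true 70 mm. I took them as sloppy pixel picks and did not use them.

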